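# Unhitch a bench-mounted ball coupler and hold it raised

### The job

Lift the dust cap off the ball coupler and set it down on the clear mat beside the base plate, letting go of it. Then pull the coupler's spring latch sideways by drawing its sliding tab towards the fixed grip, and with the latch held open lift the tongue straight up off the ball. Finish while still holding it, level, latch pulled, about 10 cm above the ball; do not push the small parts standing near the plate out of their places.

Things in the scene. Friction and masses are not known exactly. Their poses are not given: they have to be found in the camera images.
- mount: Fixed grey base plate 175 x 90 x 8 mm. Origin on the mat under the ball; x along the tongue (ball to saddle), y left, z up; plate x -50 to 125, y -45 to 45 mm. Dark saddle block carries the tongue at x 84 to 106 mm between two cheeks (gap 36 mm, tops 43 mm above the mat). The mat on the plate's right is kept clear: x -20 to 80, y -45 to -160 mm.
- ball (a point): Centre of the steel tow ball, 36 mm above the mat; frame parallel to mount. Ball 30 mm in diameter, cut flat underneath 5 mm below its centre, on a 16 mm neck.
- coupler: Loose aluminium head (52 x 56 mm) with dark tongue stub (30 wide, 24 high, reaching to x = 116 mm), with latch 0.3 to 0.5 kg, centre of mass within 25 mm of the head's middle. Origin at the socket centre = ball centre when hitched; x along the tongue, z up. Head top flat, 22 mm above the origin. 1 mm play on the ball. Latch shut: its blade lies under the ball's flat side and stops any lift.
- fixed_grip (a point): On the outer (-y) face of the fixed grip, a dark upright plate on the head's top: 24 mm wide (x), 6 thick (y), 38 tall (top 60 mm above the coupler origin). Point lies 20 mm above the head's top, at coupler y = -19 mm. While hitched this grip stays put, so only the tab moves when both are squeezed.
- latch_tab (a point): On the outer (+y) face of the sliding tab, a dark upright plate of the same size facing the fixed grip. Point lies 20 mm above the head's top, at coupler y = +19 mm shut, +9 mm fully pulled: outer width over both plates 38 mm shut, 28 mm pulled. Moves with the latch.
- latch (a joint): Latch travel in m: 0 shut (under the ball), 0.010 fully pulled; the tab moves towards the fixed grip (coupler -y). Clear of the ball from about 0.005. The spring resists with about 4 N shut, 8 N fully pulled, and shuts the latch when let go.
- dust_cap: Loose grey plastic cap, open below, 34 (x) x 49 (y) x 44 mm tall, walls 3 mm, about 50 g; stands on the head's top over both upright plates with about 2 mm play, inner height 40 mm. Origin at the centre of its open underside, axes near the coupler's at the start. Graspable across its 34 mm sides.
- cap_centre (a point): Centre of the dust cap, 22 mm above its underside.
- relay_a: Bystander: small black relay with pins up, 28 x 28 x 40 mm, on the mat left of the plate; origin at its underside.
- relay_b: Bystander: a second such relay.
- dial_cap_0: Bystander: chrome dial cap, 36 mm across, 16 mm high; origin at its underside.
- ok_stamp: Bystander: small hand stamp with a brown upright handle, 14 x 34 x 48 mm; origin at its underside.
There are look-alikes about, which are no part of the job. Several things have the shape of the dust_cap; the one meant has the colours described above.

How it is judged:
By the outcome, as a careful person would: the job done as asked, in the order asked, and still so for the second after the job is handed in, while the arm keeps its last pose, push and grip.
It also fails if it takes over 48 s, if anything falls off the work surface, if the arm or the gripper's body presses on something with over 40 N, if the wrist force passes 120 N, or if a joint passes its speed limit or range.

### The arm

A 6-joint arm with a two-finger parallel gripper is mounted at the origin on a cart in front of the work surface, level with it; the furniture and walls round the work are solid. World frame = base frame: x ahead of the robot, y to its left, z up, the work surface at z = 0. Lengths are in m, angles in rad, forces in N, time in s.
With the tool pointing down it reaches from about 0.375 to 0.975 m from the base axis. Payload 3.8 kg.
Tool frame: the origin (TCP) lies at the very end of the fingers, on their centre line; the grasp point (between the pads) lies 19 mm behind it; z points along the fingers, y is the direction in which the jaws open and shut (so a half turn about z gives the same grasp; the last joint's range is limited). The gripper opens to 85 mm and grips with 20 to 120 N. Pads are 22 mm wide; open, the fingers measure 114 mm over their backs; the gripper's body (76 mm by 85 mm) begins 54 mm behind the grasp point. The pads swing forward as they close: fully open they stand 13 mm farther back than shut.
Start: joints at [-1.311, 0.264, 1.604, -0, 1.274, -0.037], TCP at [0.197, -0.645, 0.231] pointing down, gripper open.
Joint ranges: [-2.63, 2.63], [-0.94, 2.18], [0.31, 2.57], [-1.31, 4.45], [0, 2.66], [-2.55, 2.55]. Speed limits (rad/s): [2.57, 2.57, 3.14, 3.14, 3.14, 3.14].

### API

Orientations are given as a rotation vector (axis times angle).
In Python, from workcell import status, read_camera, camera_info, order gives the robot as it stands.
- The arm moves only by the tool move_arm, never from a script. Its argument "deltas" is a list of rows, each a list of 3 entries, a list of its own where there are three numbers: the turn, a rotation vector about the world's x, y, z as a fraction of full scale, then the shift along the world's x, y, z as a fraction of full scale, then the closure, from -1 (fully open) to 1 (shut), so that 0 is half open. A call has 1 to 20 rows; each row is the pose to reach, as a shift and turn from the pose commanded when the call began; what a row does not reach only later rows make up. Full scale, the value 1, is 0.1 m for a shift and pi/2 rad for a turn. A row lasts 1/8 s, in which the tool goes at most 62.5 mm and 10.7 degrees, less where a joint would pass 70% of its speed; a pose out of reach is approached as far as the arm can. A call with a number of a shift or a turn outside -1 to 1 is refused whole. A call with a gripper value outside its range is refused whole. The fingers move at their own pace and stop on an object; "grip_force" is the grip in N (left out, the last holds). Time passes only in rows, so rows that repeat a pose let the fingers close. It gives the time, the measured TCP pose, the force and the opening at its end, in the units of the state.
- status.read_state(): the state, without advancing time (a new reading comes with each control period).
- read_camera(name): name is "scene" or "top"; returns (picture, depth): 420x560x3 uint8, red, green, blue; 420x560 float32, m along the optical axis (not along the pixel's ray), 0 where there is no reading.
- camera_info(name): a dict with "K" (3x3 intrinsics, pixels), "R" (3x3) and "t" (3): a world point X has camera coordinates R X + t. Camera axes: x right, y down, z forward; pixel columns grow to the right and rows downward; lengths in m; the calibration is good to about 2 mm. A picture is of the moment at which its call begins. camera_info takes no time and is no camera call.
- order.finish_job(): hands the job in, once; it reports no verdict.
The state is a dict: "time": time; "q": joint angles; "joint_vel": joint speeds; "joint_torque": joint torques, N m; "tool_pos": TCP position; "tcp_rot": TCP orientation; "wrist_force": force on the tool from outside, world axes, zero at the start; "torque": the same for the moment, N m; "width": opening from 0.0 (shut) to 1.0 (fully open).
Only numpy, scipy, OpenCV 4.12 (cv2) and the standard library are available. Lean on these libraries where they do the work, as an engineer would, in place of code of your own. Each camera call takes 0.05 s, during which the arm holds its last target. There are 200 camera calls.

## Working session

There is one attempt and no reset: what is moved stays moved. The work goes in short steps, Python scripts to look and compute and a tool call to move; the robot and the scene stay as the last step left them, time stands still between calls to the robot, and variables do not carry over. Pictures are saved under pics/ and viewed, about 8 in all and at most 12, crops included, and the job is handed in when it is done.

Besides the shell and the picture viewer there is one more tool, called after "Request:" by a JSON object that holds its "api" and its "payload". move_arm: Moves the arm, as the interface text tells. Its arguments: {"type":"object","properties":{"deltas":{"type":"array","items":{"type":"array"}},"grip_force":{"type":"number"}},"required":["deltas"]}

```bash
mkdir -p pics
cat > h.py <<'E'
import numpy as np, cv2
from workcell import status, read_camera, camera_info, order
def snap(n,f=None):
    p,d=read_camera(n)
    np.savez('pics/%s_last.npz'%n,p=p,d=d)
    if f: cv2.imwrite('pics/'+f,p[:,:,::-1])
    return p,d
def pts(n,d):
    c=camera_info(n);K,R,t=[np.array(c[k]) for k in('K','R','t')]
    v,u=np.mgrid[:d.shape[0],:d.shape[1]]
    X=np.stack([(u-K[0,2])/K[0,0]*d,(v-K[1,2])/K[1,1]*d,d],-1)
    return (X-t)@R
E
python3 - <<'E'
from h import *
snap('scene','s1.png');snap('top','t1.png')
for n in('scene','top'):
    c=camera_info(n);print(n,np.round(c['K'],1).tolist(),np.round(c['R'],3).tolist(),np.round(-np.array(c['R']).T@c['t'],3))
print(status.read_state())
E
```

```text
scene [[533.6, 0.0, 282.6], [0.0, 533.6, 205.7], [0.0, 0.0, 1.0]] [[-0.69, -0.724, -0.016], [-0.273, 0.28, -0.921], [0.671, -0.631, -0.39]] [-0.087  0.554  0.421]
top [[430.5, 0.0, 285.9], [0.0, 430.5, 213.7], [0.0, 0.0, 1.0]] [[-0.028, -0.999, 0.027], [-0.989, 0.023, -0.146], [0.146, -0.031, -0.989]] [0.374 0.018 0.934]
{'time': 0.1, 'q': array([-1.31088362e+00,  2.64711738e-01,  1.60524845e+00, -1.22917168e-06,
        1.27371252e+00, -3.68869398e-02]), 'joint_vel': array([ 0.00194683, -0.00083861, -0.00239946, -0.00012689, -0.00068332,
        0.00112955]), 'joint_torque': array([ 3.80472184e-04, -5.16705716e+01, -3.68591166e+01, -7.48839352e-05,
        6.31367991e-03, -3.29175816e-05]), 'tool_pos': array([ 0.19724542, -0.64483771,  0.23005773]), 'tcp_rot': array([-3.10501883e+00, -4.64197420e-01,  3.65189301e-04]), 'wrist_force': array([ 0.03680436, -0.42604588,  0.07226098]), 'torque': array([ 0.01933484, -0.00838563, -0.01824703]), 'width': 0.9961818442184316}
```

View pics/s1.png

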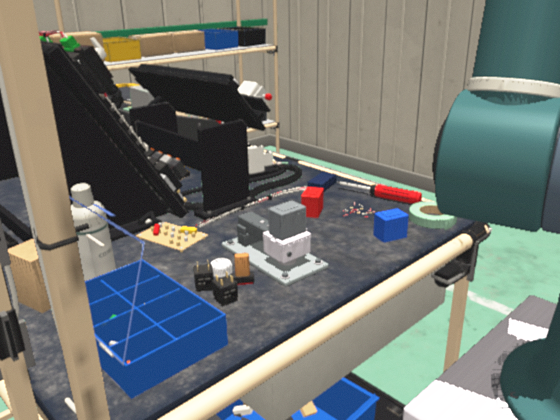

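View pics/t1.png

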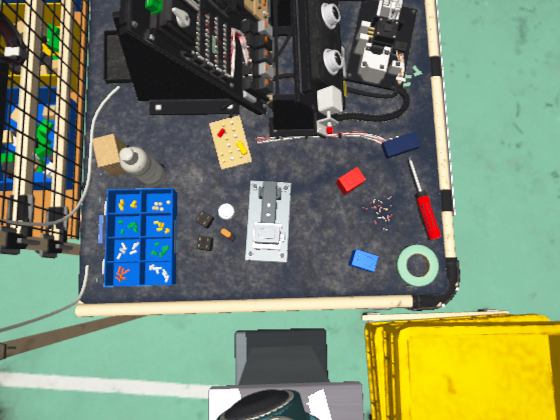

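Pictures 1 and 2: three cap-shaped things. There is a grey one on the coupler (scene 287,218; top 266,233), a red one (scene 313,202; top 351,180) and a blue one (scene 391,225; top 364,260). The grey one on the plate matches the description. The relays, dial cap and stamp stand to the left of the plate, at top (204,218), (204,243), (226,211) and (226,234).

```bash
cat > m.py <<'E'
from h import *
z=np.load('pics/top_last.npz');P=pts('top',z['d']);p=z['p']
s=np.load('pics/scene_last.npz');Q=pts('scene',s['d'])
def rect(X,zlo,zhi,c,r):
    m=(X[...,2]>zlo)&(X[...,2]<zhi)&(abs(X[...,0]-c[0])<r)&(abs(X[...,1]-c[1])<r)
    a=X[m]; q=cv2.minAreaRect((a[:,:2]*1000).astype(np.float32)); return q,len(a),a.mean(0)
print('capTop px',P[233,266],'plate px',P[258,255],'mat',P[225,320])
print('scene cap',Q[212,287],'mat', Q[300,300])
c=P[233,266]
for lo,hi in((.004,.014),(.05,.062),(.09,.12)):
    for n,X in(('top',P),('scene',Q)):
        try: print(lo,n,rect(X,lo,hi,c[:2]+(0.04 if lo<.01 else 0)*np.array([1,0]),.11 if lo<.01 else .06))
        except Exception as e: print(lo,n,e)
for n,u in dict(ra=(204,218),rb=(204,243),dial=(226,211),stamp=(226,234),red=(351,180),blue=(364,260)).items(): print(n,np.round(P[u[1],u[0]],3))
E
python3 m.py
python3 - <<'E'
import cv2,numpy as np
p=cv2.imread('pics/s1.png');t=cv2.imread('pics/t1.png')
a=cv2.resize(p[180:310,180:350],None,fx=2.3,fy=2.3,interpolation=2);b=cv2.resize(t[165:275,190:300],None,fx=3.5,fy=3.5,interpolation=2)
o=np.zeros((400,800,3),np.uint8);o[:a.shape[0],:a.shape[1]]=a;o[:b.shape[0],400:400+b.shape[1]]=b
cv2.imwrite('pics/c1.png',o)
E
```

```text
capTop px [0.45963134 0.03221558 0.10463442] plate px [0.41643024 0.05843605 0.00855682] mat [ 0.48521765 -0.08474124 -0.00144519]
scene cap [0.44557393 0.04473302 0.09878124] mat [ 0.37221028  0.09152753 -0.0017454 ]
0.004 top (((492.0545349121094, 33.73835754394531), (208.66488647460938, 208.6272430419922), 85.73128509521484), 1935, array([0.49308122, 0.03482147, 0.00814074]))
0.004 scene (((485.81036376953125, 68.632080078125), (191.2016143798828, 135.27735900878906), 14.590158462524414), 2152, array([0.47740833, 0.05983259, 0.00728948]))
0.05 top (((476.66607666015625, 28.64706039428711), (63.06575012207031, 85.5908432006836), 86.72249603271484), 479, array([0.47746479, 0.029475  , 0.05581149]))
0.05 scene (((475.142822265625, 29.869556427001953), (65.48197174072266, 88.18521881103516), 87.0687026977539), 505, array([0.45570861, 0.04281988, 0.05506641]))
0.09 top (((459.4040832519531, 32.08393859863281), (49.08298873901367, 34.60427474975586), 85.35420227050781), 449, array([0.45901966, 0.03200753, 0.1018428 ]))
0.09 scene (((457.7984619140625, 33.12907028198242), (51.66780471801758, 37.068111419677734), 85.6314697265625), 495, array([0.45350554, 0.03789633, 0.09780466]))
ra [0.502 0.164 0.029]
rb [0.449 0.163 0.031]
dial [0.518 0.119 0.016]
stamp [0.466 0.116 0.047]
red [ 0.574 -0.149  0.046]
blue [ 0.405 -0.168  0.046]
```

View pics/c1.png

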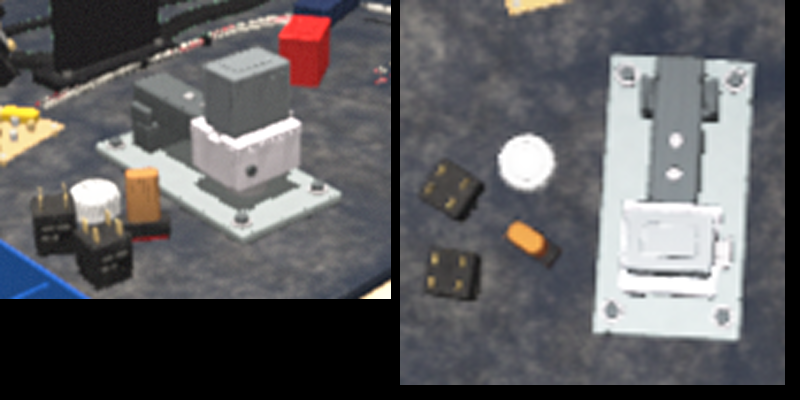

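Picture 3 (crop): the grey cap stands on the aluminium head on the plate, and its shape and colour match. It measures 49 x 34 mm, with its top at 0.102 m, centre (0.459, 0.032) and yaw about -4.6°. All of that fits the description. I'll move over there now, turning by +68.4°.

Request:
{"api": "move_arm", "payload": {"deltas": [[[0, 0, 0.1], [0.2, 0.5, 0], -1], [[0, 0, 0.2], [0.38, 0.97, 0], -1], [[0, 0, 0.25], [0.38, 0.97, 0], -1]], "grip_force": 30}}

```text
time: 0.48
tool_pos: [0.2363, -0.5448, 0.2303]
tcp_rot: [-2.951, -1.069, -0.001]
wrist_force: [-0.3, -0.7, -0.6]
width: 1.003
```

Request:
{"api": "move_arm", "payload": {"deltas": [[[0, 0, 0.1], [0.2, 0.5, 0], -1], [[0, 0, 0.2], [0.38, 0.97, 0], -1], [[0, 0, 0.25], [0.38, 0.97, 0], -1]]}}

```text
time: 0.85
tool_pos: [0.2741, -0.4481, 0.2305]
tcp_rot: [-2.686, -1.625, -0.001]
wrist_force: [-0.2, -0.6, 0.6]
width: 1.0
```

Request:
{"api": "move_arm", "payload": {"deltas": [[[0, 0, 0.1], [0.2, 0.5, 0], -1], [[0, 0, 0.2], [0.38, 0.97, 0], -1], [[0, 0, 0.26], [0.38, 0.97, 0], -1]]}}

```text
time: 1.23
tool_pos: [0.3119, -0.3513, 0.2307]
tcp_rot: [-2.3, -2.138, -0.001]
wrist_force: [-0.1, -1.1, 0.1]
width: 1.001
```

Request:
{"api": "move_arm", "payload": {"deltas": [[[0, 0, 0], [0.2, 0.5, 0], -1], [[0, 0, 0], [0.38, 0.97, 0], -1], [[0, 0, 0], [0.38, 0.97, 0], -1]]}}

```text
time: 1.6
tool_pos: [0.3498, -0.2547, 0.2308]
tcp_rot: [-2.303, -2.135, -0.001]
wrist_force: [-1.0, -0.6, 1.1]
width: 0.998
```

Request:
{"api": "move_arm", "payload": {"deltas": [[[0, 0, 0], [0.2, 0.5, 0], -1], [[0, 0, 0], [0.38, 0.97, 0], -1], [[0, 0, 0], [0.38, 0.97, 0], -1]]}}

```text
time: 1.98
tool_pos: [0.3879, -0.1588, 0.2311]
tcp_rot: [-2.304, -2.135, -0.0]
wrist_force: [-0.6, -0.9, -0.2]
width: 1.001
```

Request:
{"api": "move_arm", "payload": {"deltas": [[[0, 0, 0], [0.2, 0.5, 0], -1], [[0, 0, 0], [0.38, 0.97, 0], -1], [[0, 0, 0], [0.38, 0.97, 0], -1]]}}

```text
time: 2.35
tool_pos: [0.4261, -0.0627, 0.2311]
tcp_rot: [-2.305, -2.135, 0.0]
wrist_force: [0.3, -0.2, 1.1]
width: 1.002
```

Request:
{"api": "move_arm", "payload": {"deltas": [[[0, 0, 0], [0.18, 0.5, 0], -1], [[0, 0, 0], [0.34, 0.93, -0.4], -1], [[0, 0, 0], [0.34, 0.93, -0.7], -1], [[0, 0, 0], [0.34, 0.93, -0.7], -1]]}}

```text
time: 2.85
tool_pos: [0.457, 0.0278, 0.1584]
tcp_rot: [-2.307, -2.127, 0.009]
wrist_force: [-0.9, 0.4, 0.9]
width: 1.003
```

Run:
```python
from h import *
p,d=snap('scene');q,e=snap('top')
a=cv2.resize(p[150:290,190:370],(400,311));b=cv2.resize(q[165:275,200:330],(400,338))
o=np.zeros((340,800,3),np.uint8);o[:311,:400]=a;o[:338,400:]=b
cv2.imwrite('pics/c2.png',o[:,:,::-1]);print(status.read_state()['tool_pos'],status.read_state()['tcp_rot'])
```

```text
[0.45966705 0.02785056 0.16169981] [ 2.31033118e+00  2.12827677e+00 -8.65608974e-04]
```

View pics/c2.png

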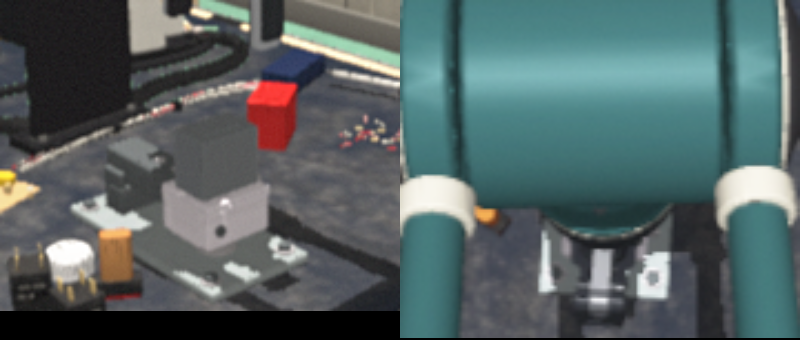

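Picture 4: the fingers stand either side of the cap (crop 165,30 and 265,20) and everything is undisturbed. I'll descend, close and watch the opening.

Request:
{"api": "move_arm", "payload": {"deltas": [[[0, 0, 0], [0, 0.04, -0.25], -1], [[0, 0, 0], [0, 0.04, -0.55], -1], [[0, 0, 0], [0, 0.04, -0.8], -1], [[0, 0, 0], [0, 0.04, -0.94], -1], [[0, 0, 0], [0, 0.04, -0.94], -1], [[0, 0, 0], [0, 0.04, -0.94], -1]]}}

```text
time: 3.7
tool_pos: [0.4607, 0.0332, 0.0687]
tcp_rot: [2.308, 2.129, 0.003]
wrist_force: [-0.4, -0.3, 0.3]
width: 0.999
```

Request:
{"api": "move_arm", "payload": {"deltas": [[[0, 0, 0], [0, 0, 0], 0], [[0, 0, 0], [0, 0, 0], 0.3], [[0, 0, 0], [0, 0, 0], 0.5], [[0, 0, 0], [0, 0, 0], 1], [[0, 0, 0], [0, 0, 0], 1], [[0, 0, 0], [0, 0, 0], 1], [[0, 0, 0], [0, 0, 0], 1], [[0, 0, 0], [0, 0, 0], 1]], "grip_force": 30}}

```text
time: 4.7
tool_pos: [0.4596, 0.0336, 0.0676]
tcp_rot: [2.309, 2.131, 0.001]
wrist_force: [-1.5, 0.8, 5.4]
width: 0.394
```

The opening of 0.394 is 33.5 mm, so the cap is gripped. Now I'll lift it straight up.

Request:
{"api": "move_arm", "payload": {"deltas": [[[0, 0, 0], [0, 0, 0.08], 1], [[0, 0, 0], [0, 0, 0.2], 1], [[0, 0, 0], [0, 0, 0.35], 1], [[0, 0, 0], [0, 0, 0.5], 1], [[0, 0, 0], [0, 0, 0.7], 1], [[0, 0, 0], [0, 0, 0.7], 1], [[0, 0, 0], [0, 0, 0.7], 1]]}}

```text
time: 5.58
tool_pos: [0.4592, 0.0335, 0.1372]
tcp_rot: [2.309, 2.131, 0.0]
wrist_force: [-0.0, 0.7, -0.1]
width: 0.396
```

Run:
```python
from h import *
p,d=snap('scene')
cv2.imwrite('pics/c3.png',cv2.resize(p[130:290,190:370],(540,480))[:,:,::-1]);s=status.read_state();print(s['tool_pos'],s['width'],s['wrist_force'])
```

```text
[0.45884193 0.03350492 0.13669828] 0.3932622965925184 [-0.35315302 -0.40167456 -0.64609997]
```

View pics/c3.png

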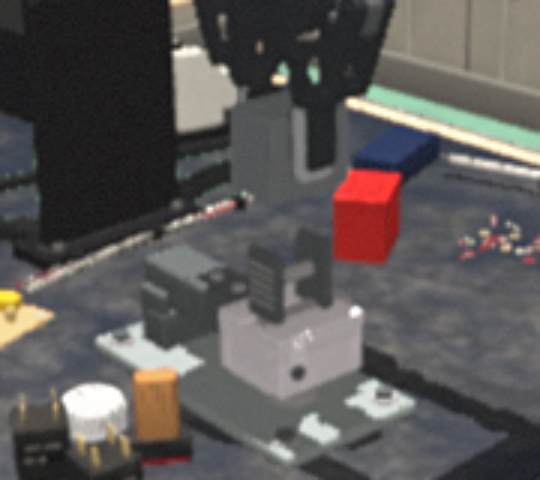

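Picture 5: the cap hangs in the gripper (crop 265,140). Both upright plates are exposed on the head, the fixed grip and the tab at crop (265,280) and (315,265). Now I'll carry the cap to mount (30, -105).

Request:
{"api": "move_arm", "payload": {"deltas": [[[0, 0, 0], [0.05, -0.25, 0.05], 1], [[0, 0, 0], [0.1, -0.6, 0.05], 1], [[0, 0, 0], [0.2, -0.95, 0], 1], [[0, 0, 0], [0.22, -1, -0.3], 1], [[0, 0, 0], [0.22, -1, -0.6], 1], [[0, 0, 0], [0.22, -1, -0.8], 1], [[0, 0, 0], [0.22, -1, -0.8], 1]]}}

```text
time: 6.5
tool_pos: [0.4786, -0.066, 0.0545]
tcp_rot: [-2.305, -2.127, 0.006]
wrist_force: [0.1, 0.2, -0.3]
width: 0.395
```

Request:
{"api": "move_arm", "payload": {"deltas": [[[0, 0, 0], [0, -0.08, -0.15], 1], [[0, 0, 0], [0, -0.08, -0.3], 1], [[0, 0, 0], [0, -0.08, -0.4], 1], [[0, 0, 0], [0, -0.08, -0.44], 1], [[0, 0, 0], [0, -0.08, -0.45], 1], [[0, 0, 0], [0, -0.08, -0.45], 1], [[0, 0, 0], [0, -0.08, -0.45], 1]]}}

```text
time: 7.38
tool_pos: [0.4819, -0.0745, 0.0127]
tcp_rot: [2.308, 2.13, 0.001]
wrist_force: [0.2, -1.0, -0.8]
width: 0.391
```

Request:
{"api": "move_arm", "payload": {"deltas": [[[0, 0, 0], [0, 0, -0.015], 1], [[0, 0, 0], [0, 0, -0.03], 1], [[0, 0, 0], [0, 0, -0.03], 1], [[0, 0, 0], [0, 0, -0.03], 1]]}}

```text
time: 7.88
tool_pos: [0.4816, -0.0745, 0.0098]
tcp_rot: [2.308, 2.131, 0.0]
wrist_force: [-2.0, 1.0, 5.8]
width: 0.396
```

Request:
{"api": "move_arm", "payload": {"deltas": [[[0, 0, 0], [0, 0, 0], -0.3], [[0, 0, 0], [0, 0, 0], -1], [[0, 0, 0], [0, 0, 0], -1], [[0, 0, 0], [0, 0, 0], -1], [[0, 0, 0], [0, 0, 0.2], -1], [[0, 0, 0], [0, 0, 0.5], -1], [[0, 0, 0.1], [0, 0, 0.8], -1], [[0, 0, 0.2], [0, -0.3, 1], -1], [[0, 0, 0.3], [0, -0.5, 1], -1], [[0, 0, 0.4], [0, -0.8, 1], -1], [[0, 0, 0.5], [0, -0.8, 1], -1]]}}

```text
time: 9.25
tool_pos: [0.4816, -0.1562, 0.1095]
tcp_rot: [1.313, 2.853, -0.001]
wrist_force: [0.1, 1.4, 0.5]
width: 0.999
```

Run:
```python
from h import *
p,d=snap('scene');q,e=snap('top')
s=status.read_state();print(s['tool_pos'],s['tcp_rot'],s['q'],s['width'])
P=pts('top',e);Q=pts('scene',d)
for n,X in(('top',P),('scene',Q)):
    for lo,hi in((.085,.1),(.048,.064)):
        m=(X[...,2]>lo)&(X[...,2]<hi)&(abs(X[...,0]-.459)<.04)&(abs(X[...,1]-.032)<.035);a=X[m]
        if len(a)>5: print(n,lo,len(a),cv2.minAreaRect((a[:,:2]*1000).astype(np.float32)),a[:,2].mean())
    m=(X[...,2]>.035)&(X[...,2]<.055)&(abs(X[...,0]-.48)<.04)&(abs(X[...,1]+.075)<.04);a=X[m]
    if len(a)>5: print(n,'cap',len(a),cv2.minAreaRect((a[:,:2]*1000).astype(np.float32)),a[:,2].mean())
a=cv2.resize(p[180:290,220:370],(400,293));b=cv2.resize(q[165:275,220:370],(400,293))
cv2.imwrite('pics/c4.png',np.hstack([a,b])[:,:,::-1])
```

```text
[ 0.48127729 -0.15497     0.10920932] [-1.31858057e+00 -2.85134609e+00 -3.32676737e-05] [-3.60801554e-01  5.60921859e-02  2.08337489e+00  3.56511063e-05
  1.00224710e+00 -1.06531324e+00] 1.0031190735057949
top 0.085 82 ((459.8518981933594, 33.06866455078125), (37.9825439453125, 23.313079833984375), 85.1792984008789) 0.09505174037151226
top 0.048 680 ((466.1214294433594, 29.316312789916992), (63.12342834472656, 64.62265014648438), 87.04777526855469) 0.05705422121333579
top cap 384 ((482.1937561035156, -76.09086608886719), (48.91368865966797, 34.42871856689453), 85.20069885253906) 0.04400585991868561
scene 0.085 172 ((458.891357421875, 33.97620391845703), (40.57792282104492, 25.615150451660156), 86.72274780273438) 0.09052901166487504
scene 0.048 695 ((464.5428466796875, 29.375091552734375), (66.35225677490234, 68.08318328857422), 85.07318115234375) 0.055061970142336075
scene cap 339 ((481.84765625, -74.89990234375), (52.95066833496094, 36.49161148071289), 87.22591400146484) 0.040860683676100906
```

View pics/c4.png

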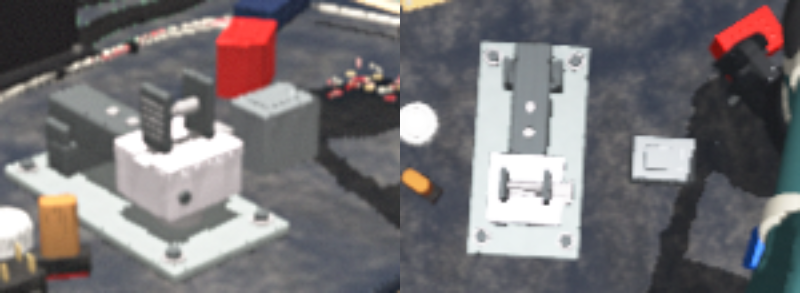

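Picture 6: the cap stands upright on the clear mat at (0.482, -0.076). The exposed plates measure 38 x 23 mm, centred at (0.460, 0.033) with yaw -4.8°, so the latch is shut, as expected. I'll approach with the jaw centre 5 mm towards the fixed grip, so that only the tab travels.

Request:
{"api": "move_arm", "payload": {"deltas": [[[0, 0, 0.1], [0, 0.1, 0.1], -1], [[0, 0, 0.2], [0, 0.4, 0.2], -1], [[0, 0, 0.3], [-0.05, 0.8, 0.2], -1], [[0, 0, 0.4], [-0.1, 0.95, 0.2], -1], [[0, 0, 0.498], [-0.1, 0.95, 0.2], -1], [[0, 0, 0.498], [-0.1, 0.95, 0.2], -1]]}}

```text
time: 10.1
tool_pos: [0.4712, -0.0589, 0.1292]
tcp_rot: [-0.135, -3.139, -0.0]
wrist_force: [-0.5, -0.8, 0.6]
width: 1.003
```

Request:
{"api": "move_arm", "payload": {"deltas": [[[0, 0, 0], [-0.06, 0.4, 0], -1], [[0, 0, 0], [-0.12, 0.8, 0], -1], [[0, 0, 0], [-0.12, 0.88, 0], -1], [[0, 0, 0], [-0.12, 0.88, 0], -1], [[0, 0, 0], [-0.12, 0.88, 0], -1], [[0, 0, 0], [-0.12, 0.88, 0], -1]]}}

```text
time: 10.85
tool_pos: [0.4596, 0.0277, 0.1293]
tcp_rot: [0.134, 3.139, -0.0]
wrist_force: [0.0, 0.2, 0.3]
width: 1.002
```

Run:
```python
from h import *
from scipy.spatial.transform import Rotation as R
s=status.read_state();M=R.from_rotvec(s['tcp_rot']).as_matrix()
p=s['tool_pos'];y=np.deg2rad(-4.8);ex=np.array([np.cos(y),np.sin(y)]);ey=np.array([-ex[1],ex[0]])
dd=p[:2]-[.4599,.0331];print(p,'coupler xy mm',dd@ex*1e3,dd@ey*1e3,'yaw',np.rad2deg(np.arctan2(M[1,1],M[0,1])),'tilt',M[:,2],s['wrist_force'])
```

```text
[0.45962566 0.02769049 0.12927869] coupler xy mm 0.17927634720552438 -5.413492361527886 yaw 85.12202075915235 tilt [ 4.68051794e-05 -2.24231873e-04 -9.99999974e-01] [0.01510579 0.21833138 0.31637714]
```

Request:
{"api": "move_arm", "payload": {"deltas": [[[0, 0, 0], [0, 0.004, -0.2], -1], [[0, 0, 0], [0, 0.004, -0.4], -1], [[0, 0, 0], [0, 0.004, -0.55], -1], [[0, 0, 0], [0, 0.004, -0.65], -1], [[0, 0, 0], [0, 0.004, -0.65], -1], [[0, 0, 0], [0, 0.004, -0.65], -1]], "grip_force": 20}}

```text
time: 11.6
tool_pos: [0.46, 0.0289, 0.0648]
tcp_rot: [0.131, 3.138, 0.0]
wrist_force: [0.1, -0.6, -0.1]
width: 0.996
```

Request:
{"api": "move_arm", "payload": {"deltas": [[[0, 0, 0], [0, 0, 0], -0.3], [[0, 0, 0], [0, 0, 0], 0], [[0, 0, 0], [0, 0, 0], 0.15], [[0, 0, 0], [0, 0, 0], 0.25], [[0, 0, 0], [0, 0, 0], 0.3], [[0, 0, 0], [0, 0, 0], 0.33], [[0, 0, 0], [0, 0, 0], 1], [[0, 0, 0], [0, 0, 0], 1], [[0, 0, 0], [0, 0, 0], 1], [[0, 0, 0], [0, 0, 0], 1]], "grip_force": 20}}

```text
time: 12.85
tool_pos: [0.4602, 0.0285, 0.0652]
tcp_rot: [0.131, 3.137, -0.001]
wrist_force: [-1.2, -1.5, 6.0]
width: 0.321
```

The opening of 27.3 mm means the latch is fully pulled, and the side force is small. I'll firm up the grip before lifting.

Request:
{"api": "move_arm", "payload": {"deltas": [[[0, 0, 0], [0, 0, 0], 1], [[0, 0, 0], [0, 0, 0], 1], [[0, 0, 0], [0, 0, 0], 1], [[0, 0, 0], [0, 0, 0], 1]], "grip_force": 80}}

```text
time: 13.35
tool_pos: [0.4606, 0.0283, 0.0658]
tcp_rot: [0.13, 3.137, -0.002]
wrist_force: [-1.6, -3.3, 8.9]
width: 0.297
```

Request:
{"api": "move_arm", "payload": {"deltas": [[[0, 0, 0], [0, 0, 0.02], 1], [[0, 0, 0], [0, 0, 0.05], 1], [[0, 0, 0], [0, 0, 0.08], 1], [[0, 0, 0], [0, 0, 0.1], 1], [[0, 0, 0], [0, 0, 0.1], 1]]}}

```text
time: 13.98
tool_pos: [0.4591, 0.0291, 0.0743]
tcp_rot: [-0.131, -3.138, -0.001]
wrist_force: [0.2, 0.9, -4.3]
width: 0.294
```

The wrist carries -4.3 N, which is about 0.44 kg hanging free. A quick check of height and level by depth before going on.

```bash
cat > lv.py <<'E'
from h import *
import sys
p,d=snap('scene');Q=pts('scene',d)
s=status.read_state();print(s['time'],s['tool_pos'],s['tcp_rot'],s['wrist_force'],s['torque'],s['width'])
c=s['tool_pos'];dz=c[2]-.0653
# head top/tongue top: light/any points near the expected heights, fit z vs coupler x
y=np.deg2rad(-4.8);ex=np.array([np.cos(y),np.sin(y)]);ey=np.array([-ex[1],ex[0]])
w=Q[...,:2]-[.4599,.0331];X=w@ex;Y=w@ey;Z=Q[...,2]
for n,(a,b,h,l) in dict(head=(-.024,.024,.058,.027),tongue=(.04,.112,.048,.012)).items():
    m=(X>a)&(X<b)&(abs(Y)<l)&(abs(Z-h-dz)<.006)&(d>0)
    if m.sum()>20:
        A=np.c_[X[m],Y[m],np.ones(m.sum())];f,*_=np.linalg.lstsq(A,Z[m],rcond=None);print(n,m.sum(),'z mean',Z[m].mean(),'expected',h+dz,'slopes deg',np.rad2deg(f[:2]))
cv2.imwrite('pics/'+sys.argv[1],cv2.resize(p[90:290,180:380],(600,600))[:,:,::-1])
E
python3 lv.py l1.png
```

```text
14.025 [0.45913336 0.02911289 0.07424108] [-1.30945189e-01 -3.13833105e+00 -4.60928320e-04] [-0.22133307 -0.70777548 -3.17581937] [-0.01534366  0.00658162 -0.01266096] 0.28925701315597957
head 341 z mean 0.06522558172350475 expected 0.06694107901789223 slopes deg [ 0.22341009 -2.81427276]
tongue 227 z mean 0.060449424678081974 expected 0.056941079017892235 slopes deg [-0.40663381  0.08146328]
```

View pics/l1.png

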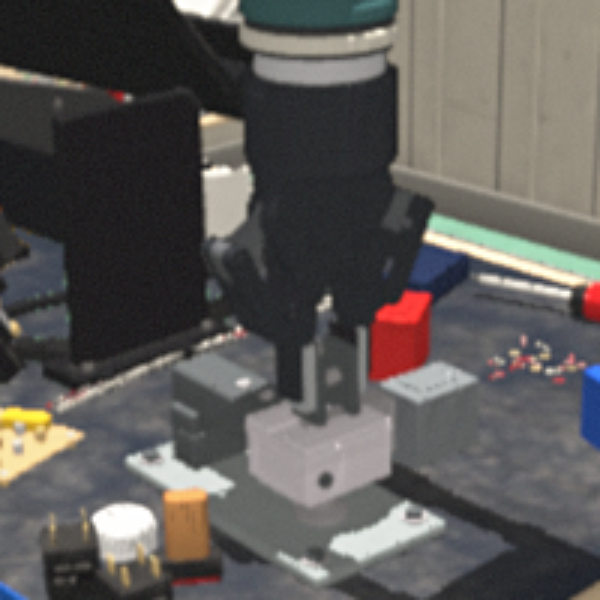

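Picture 7: the coupler hangs from the jaws, level and about 9 mm up. The neck shows below the head at (325,515) and the small parts are in place. I'll carry on straight up.

Request:
{"api": "move_arm", "payload": {"deltas": [[[0, 0, 0], [0, 0, 0.05], 1], [[0, 0, 0], [0, 0, 0.13], 1], [[0, 0, 0], [0, 0, 0.23], 1], [[0, 0, 0], [0, 0, 0.35], 1], [[0, 0, 0], [0, 0, 0.48], 1], [[0, 0, 0], [0, 0, 0.61], 1], [[0, 0, 0], [0, 0, 0.74], 1], [[0, 0, 0], [0, 0, 0.84], 1], [[0, 0, 0], [0, 0, 0.9], 1], [[0, 0, 0], [0, 0, 0.91], 1], [[0, 0, 0], [0, 0, 0.91], 1], [[0, 0, 0], [0, 0, 0.91], 1]]}}

```text
time: 15.52
tool_pos: [0.4589, 0.0289, 0.1646]
tcp_rot: [-0.131, -3.138, 0.0]
wrist_force: [0.1, -0.3, -3.9]
width: 0.292
```

```bash
python3 lv.py l2.png
```

```text
15.575 [0.45901316 0.02889686 0.16473431] [-1.30848591e-01 -3.13782659e+00  1.35006223e-04] [ 3.57823219e-01  4.69549632e-04 -3.40435007e+00] [-0.00203453  0.07701532  0.02680714] 0.2910526411109827
head 344 z mean 0.15603044674248912 expected 0.15743430823763252 slopes deg [ 0.02183081 -3.14145392]
tongue 195 z mean 0.15083039134794363 expected 0.14743430823763254 slopes deg [-0.52120333  0.22417317]
```

View pics/l2.png

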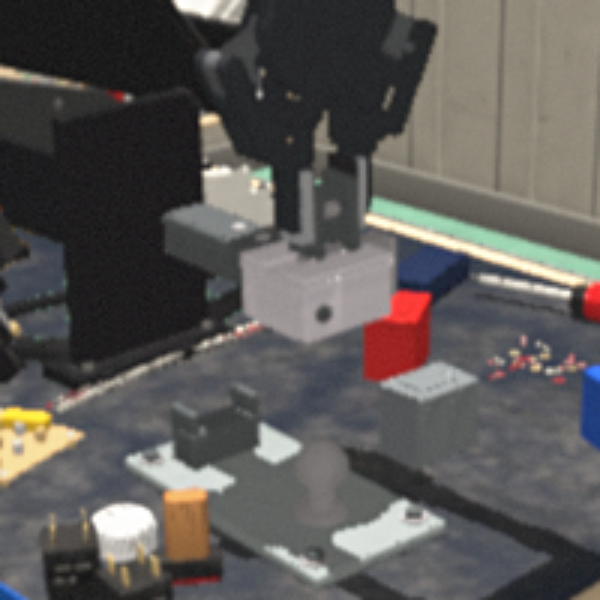

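Picture 8: the coupler is held clear and level about 10 cm above the bare ball (320,470). The cap stands on the mat (430,415), the relays, dial cap and stamp are where they were, and the latch is squeezed. I'm handing in.

```bash
python3 -c "
from h import *
print(order.finish_job())"
```

```text
the job is handed in; nothing more can be done
None
```

The job is done and handed in at about 15.6 s; no verdict was reported. I lifted the dust cap off and let go of it standing upright on the clear mat at about (0.482, -0.076). I then squeezed the latch tab to the fixed grip and lifted the coupler straight up, and it is still held.

**What the last checks showed**
- **Height:** the coupler is about 99 mm above the ball by the arm's reading. The camera's head-top height is about 1.4 mm lower than expected from that.
- **Level:** the slopes measured are within about 0.5°, with one exception. The head top read -3.1° sideways. It read -2.8° just after lift-off, while the tongue top stayed within 0.3°. I take this for an edge effect of the partly hidden surface, but I did not check it further.
- **Latch:** the opening read 27.3 mm at 20 N, against 28 mm nominal for fully pulled. At 80 N it reads about 25 mm, which I put down to the pads giving.
- **Load:** the wrist carries about 3.4 to 4.3 N, which fits the coupler's stated mass.
- **Small parts:** the relays, dial cap and stamp look unmoved in the final picture.

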